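# Lift the oblong nest plate off its locating pins and park it in the tray

## Robot

A 6-joint arm with a two-finger parallel gripper is mounted at the origin on a cart in front of the work surface, level with it; the furniture and walls round the work are solid. World frame = base frame: x ahead of the robot, y to its left, z up, the work surface at z = 0. Lengths are in m, angles in rad, forces in N, time in s.
With the tool pointing down it reaches from about 0.25 to 0.85 m from the base axis. Payload 12.5 kg.
Tool frame: the origin (TCP) lies midway between the tips of the shut fingers; the grasp point (between the pads) lies 19 mm behind it; z points along the fingers, y is the line along which they close (so a half turn about z gives the same grasp; the last joint's range is limited). The gripper opens to 93 mm and grips with 3 to 60 N. Pads are 15 mm wide; open, the fingers measure 128 mm over their backs; the gripper's body (75 mm by 188 mm) begins 65 mm behind the grasp point.
Start: joints at [1.092, 0.351, 1.652, -0, 1.139, -0.085], TCP at [0.211, 0.508, 0.219] pointing down, gripper open.
Joint ranges: [-2.75, 2.75], [-0.79, 2.1], [0.01, 2.65], [-1.57, 4.71], [0.07, 3.14], [-2.87, 2.87]. Speed limits (rad/s): [2.22, 2.22, 2.79, 3.14, 3.14, 3.14].

## Interface

Orientations are given as a 3x3 rotation matrix whose columns are the frame's x, y, z axes.
In Python, from bench import bot gives the robot as it stands.
- The arm moves only by the tool drive_tool, never from a script. Its argument "rows" is text: rows parted by semicolons, each of 7 numbers parted by spaces: the shift along the tool's x, y, z scaled (see below), then the turn, a rotation vector about the tool's x, y, z scaled (see below), then the opening, from 0 (shut) to 1 (fully open). A call has 1 to 8 rows; each row shifts and turns the commanded pose from where the row before left it, along the tool's axes as they then stand; what a row does not reach is not made up. The controller multiplies each number of a shift by 0.3 m and each number of a turn by 45 degrees. A row lasts 1/12 s, in which the tool goes at most 41.7 mm and 7.16 degrees, less where a joint would pass 70% of its speed; a pose out of reach is approached as far as the arm can. A call with a number of a shift or a turn outside -1 to 1 is refused whole. A call with a gripper value outside its range is refused whole. The fingers move at their own pace and stop on an object; "grip_force" is the grip in N (left out, the last holds). Time passes only in rows, so rows that do not move let the fingers close. It gives the time, the measured TCP pose, the force, the opening and the grip force at its end, in the units of the state.
- bot.get_obs(): the state, without advancing time (a new reading comes with each control period).
- bot.capture(name): name is "scene" or "side" or "wrist"; returns the picture (420x560x3 uint8, red, green, blue); there is no depth.
- bot.camera_model(name): a dict with "fx", "fy", "cx", "cy" (pixels), "dist" ([k1, k2, p1, p2, k3] as OpenCV has them; the pictures are not rectified), "rvec" (rotation vector, rad) and "tvec" (3), from world to camera coordinates, as OpenCV has them; the wrist camera has in their place "hand_eye" (4x4, takes a point from camera to tool coordinates, whose origin is the TCP and whose axes are the flange's). Camera axes: x right, y down, z forward; pixel columns grow to the right and rows downward; lengths in m; the calibration is good to about 2 mm. A picture is of the moment at which its call begins: read the wrist's pose just before it. camera_model takes no time and is no camera call.
- bot.hand_in(): hands the job in; it is judged then, once.
The state is a dict: "t": time; "joint_pos": joint angles; "qvel": joint speeds; "joint_efforts": joint torques, N m; "ee_pos": TCP position; "tcp_rot": TCP orientation; "wrist_force": force on the tool from outside, world axes, zero at the start; "ft_torque": the same for the moment, N m; "finger_gap": opening from 0.0 (shut) to 1.0 (fully open); "finger_force": force on a finger pad.
Only numpy, scipy, OpenCV 4.12 (cv2) and the standard library are available. Lean on these libraries where they do the work, as an engineer would, in place of code of your own. Each camera call takes 0.05 s, during which the arm holds its last target. There are 200 camera calls.

## Task

Two white nest plates for sample tubes sit on the locating pins of their grey metal bases. Take the oblong plate by its upright grip, lift it straight up and level until it is clear of its pins, and set it down flat inside the steel tray without dropping it. Leave the square plate on its pins.

Things in the scene. Friction and masses are not known exactly. Their poses are not given: they have to be found in the camera images.
- oblong_plate_grip (a point): Oblong white plate, loose, 0.14-0.28 kg, 124 (x) x 70 (y) x 10 mm, with eight small wells; 16 mm holes over its pins (3 mm play all round). A grey rib stands on its middle: 44 mm long (x), 14 mm thick (y; the fingers close along y), 40 mm high. This point: in the rib's middle, 25 mm above the plate's top, 35 mm above its underside; x along the plate's length, z up.
- oblong_base_deck (a point): Centre of the top face of the oblong plate's fixed grey metal base, 140 (x) x 86 (y) x 24 mm high; this point is 24 mm above the worktop. Two upright 10 mm steel pins with tapered tips at x = -50 and +50 mm, y = 0, rise 34 mm above this face. The plate starts flat on it; raised by more than 34 mm it is clear of the pins.
- square_plate_grip (a point): Grip point of the other plate, to be left alone: square, 90 x 90 x 10 mm, white, with two large wells and the same grey rib (same sizes and same grip point height), loose on two diagonal pins of a 106 x 106 x 24 mm grey metal base.
- tray_in (a point): Centre of the inner floor of the empty shallow steel tray, fixed to the worktop: 190 (x) x 140 (y) x 16 mm high outside, walls and floor 3 mm thick, open at the top. x is its long axis, z up. A plate that lies flat in it has its grip point 35 mm above this point.

How it is judged:
By the outcome, as a careful person would: the job done as asked, in the order asked, and still so for the second after the job is handed in, with the robot touching nothing.
It also fails if it takes over 53 s, if anything falls off the work surface, if the arm or the gripper's body presses on something with over 40 N, if the wrist force passes 120 N, or if a joint passes its speed limit or range.

## Working session

There is one attempt and no reset: what is moved stays moved. The work goes in short steps, Python scripts to look and compute and a tool call to move; the robot and the scene stay as the last step left them, time stands still between calls to the robot, and variables do not carry over. Pictures are saved under pics/ and viewed, at most 10 in all, crops included, and the job is handed in when it is done.

Besides the shell and the picture viewer there is one more tool, called after "Request:" as a command line: name --argument value ..., lists and objects as JSON in quotes. drive_tool: Moves the arm, as the interface text tells. Its arguments: {"type":"object","properties":{"rows":{"type":"string"},"grip_force":{"type":"number"}},"required":["rows"]}

```bash
mkdir -p pics; python3 - <<'E'
from bench import bot
import cv2,numpy as np
o=bot.get_obs();print(o['t'],o['ee_pos'],o['tcp_rot'],o['finger_gap'])
for n in("scene","side","wrist"):
    im=bot.capture(n);cv2.imwrite(f"pics/{n}0.png",im[:,:,::-1]);print(n,bot.camera_model(n))
E
```

```text
0.0 [0.21084202 0.50760202 0.21809858] [[-9.23480089e-01  3.83645988e-01 -5.30351063e-04]
 [ 3.83646344e-01  9.23479510e-01 -1.03793293e-03]
 [ 9.15695345e-05 -1.16197764e-03 -9.99999321e-01]] 1.0017666080785639
scene {'fx': 463.3943986728158, 'fy': 463.3943986728158, 'cx': 286.5771700950006, 'cy': 212.21005646591604, 'dist': array([-0.15774897,  0.        ,  0.        ,  0.        ,  0.        ]), 'rvec': array([ 2.21075421, -1.04410959,  0.43085533]), 'tvec': array([-0.28387292,  0.30881724,  0.92967813])}
side {'fx': 447.12761181538036, 'fy': 447.12761181538036, 'cx': 282.2424739336161, 'cy': 206.31399263774165, 'dist': array([-0.13733019,  0.        ,  0.        ,  0.        ,  0.        ]), 'rvec': array([ 1.98144095, -0.14494772,  0.09905337]), 'tvec': array([-0.45400482,  0.09293323,  0.93921062])}
wrist {'fx': 322.786205180925, 'fy': 322.786205180925, 'cx': 277.260092010198, 'cy': 213.1239065411215, 'dist': array([0.01622003, 0.        , 0.        , 0.        , 0.        ]), 'hand_eye': array([[ 5.09621917e-04, -9.66251800e-01, -2.57598911e-01,
         7.02414727e-02],
       [ 9.99999751e-01,  3.66789139e-04,  6.02530205e-04,
         1.46684622e-06],
       [-4.87711412e-04, -2.57599154e-01,  9.66251747e-01,
        -1.65822701e-01],
       [ 0.00000000e+00,  0.00000000e+00,  0.00000000e+00,
         1.00000000e+00]])}
```

View pics/scene0.png

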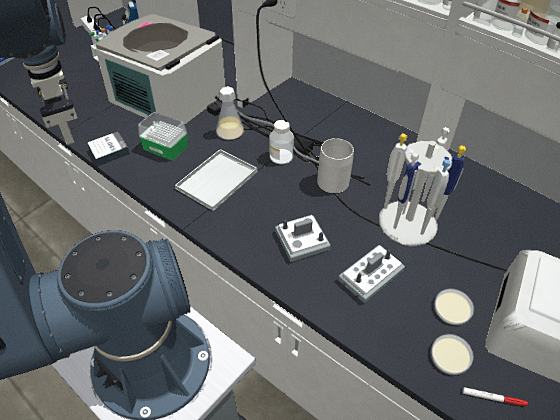

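View pics/side0.png

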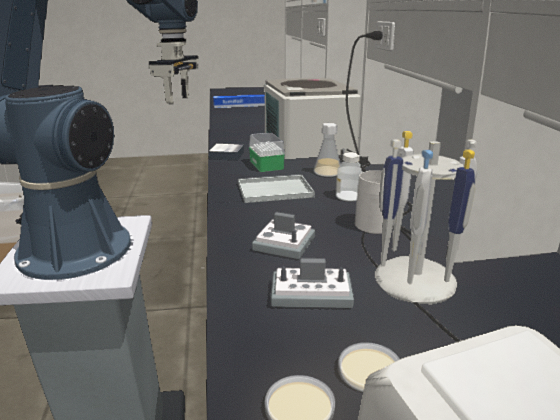

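The scene view shows the oblong plate near (372,270), the square plate near (303,235) and the tray near (217,180). In the side view they are at about (313,283), (284,235) and (276,188). I'll get rough positions from masks in both views.

```bash
cat > h.py <<'E'
from bench import bot
import cv2,numpy as np
def cam(n,o=None):
    m=bot.camera_model(n);K=np.array([[m['fx'],0,m['cx']],[0,m['fy'],m['cy']],[0,0,1]])
    if n=="wrist":
        he=m['hand_eye'];R=np.array(o['tcp_rot'])@he[:3,:3];c=np.array(o['tcp_rot'])@he[:3,3]+o['ee_pos']
    else:
        R=cv2.Rodrigues(m['rvec'])[0].T;c=-R@m['tvec']
    return K,m['dist'],R,c
def onplane(n,px,z,o=None):
    K,d,R,c=cam(n,o)
    p=cv2.undistortPoints(np.array(px,float).reshape(-1,1,2),K,d)[:,0]
    r=np.c_[p,np.ones(len(p))]@R.T
    return c+r*((z-c[2])/r[:,2])[:,None]
def blob(im,box,thr,sat=40):
    x0,y0,x1,y1=box;hsv=cv2.cvtColor(im,cv2.COLOR_RGB2HSV)
    m=np.zeros(im.shape[:2],np.uint8);m[y0:y1,x0:x1]=((hsv[...,2]>thr)&(hsv[...,1]<sat))[y0:y1,x0:x1]*255
    c=max(cv2.findContours(m,cv2.RETR_EXTERNAL,cv2.CHAIN_APPROX_NONE)[0],key=cv2.contourArea)
    return c[:,0].astype(float)
def rect(P):
    (c,s,a)=cv2.minAreaRect((P[:,:2]*1000).astype(np.float32))
    if s[0]<s[1]: s=s[::-1];a-=90
    return np.round(c,1),np.round(s,1),round((a+90)%180-90,1)   # mm, mm, long axis deg
E
python3 - <<'E'
from h import *
B={"scene":dict(obl=(330,235,412,308),sq=(268,205,335,264),tray=(168,145,262,213)),
"side":dict(obl=(262,255,360,310),sq=(248,208,320,260),tray=(232,170,320,205))}
for n in B:
    im=cv2.imread(f"pics/{n}0.png")[:,:,::-1].copy()
    for k,z in(("obl",.034),("sq",.034),("tray",.016)):
        for t in((90,150,190,215) if k!="tray" else (90,150)):
            try:print(n,k,t,*rect(onplane(n,blob(im,B[n][k],t),z)))
            except Exception as e:print(n,k,t,e)
E
```

```text
scene obl 90 [ 466.7 -238.5] [146.6  88.3] -10.7
scene obl 150 [ 469.9 -237.9] [138.3  83.2] -10.1
scene obl 190 [ 472.6 -233.6] [133.4  71.8] -10.1
scene obl 215 [ 473.7 -251.2] [124.6  37.1] -10.2
scene sq 90 [445.7 -50.6] [117.7 108.5] 60.7
scene sq 150 [449.6 -48.2] [106.3 102. ] 60.7
scene sq 190 [454.2 -48.4] [102.5  92.3] 60.4
scene sq 215 [457.  -44.7] [91.5 91.2] 60.4
scene tray 90 [473.5 269.4] [201.3 153.7] 3.8
scene tray 150 [476.8 274.5] [190.8 141.3] 3.9
side obl 90 [ 476.3 -230.5] [163.8 137.4] 79.5
side obl 150 [ 474.3 -243. ] [132.8  93.9] -10.6
side obl 190 [ 476.6 -232.9] [125.1  72.7] -10.9
side obl 215 [ 476.6 -232.6] [124.3  70.2] -10.0
side sq 90 [454.7 -51.2] [215.1 130.3] 82.3
side sq 150 [456.2 -54. ] [117.5 103.9] 60.9
side sq 190 [456.5 -42.3] [92.  91.8] 60.9
side sq 215 [456.2 -41.8] [90.5 89.8] -29.2
side tray 90 [479.4 263.8] [196.  188.6] 3.2
side tray 150 [473.7 275.7] [182.8 145.8] 5.4
```

Both views agree. The oblong plate is at about (0.4755, -0.2327) with yaw -10°, and the tray is at about (0.476, 0.275) with yaw 4°. Next I'll travel high over the oblong plate.

Request:
drive_tool --rows "-0.0735 -0.081 0 0 0 0 1;-0.0735 -0.081 0 0 0 0 1;-0.0735 -0.081 0 0 0 0 1;-0.0735 -0.081 0 0 0 0 1;-0.0735 -0.081 0 0 0 0 1;-0.0735 -0.081 0 0 0 0 1;-0.0735 -0.081 0 0 0 0 1;-0.0735 -0.081 0 0 0 0 1"

```text
t: 0.82
ee_pos: [0.2994, 0.2592, 0.2186]
tcp_rot: [[-0.924, 0.383, 0.0], [0.383, 0.924, 0.0], [-0.0, 0.0, -1.0]]
wrist_force: [0.3, 1.1, 0.1]
finger_gap: 1.001
finger_force: 0.0
```

Request:
drive_tool --rows "-0.0735 -0.081 0 0 0 0 1;-0.0735 -0.081 0 0 0 0 1;-0.0735 -0.081 0 0 0 0 1;-0.0735 -0.081 0 0 0 0 1;-0.0735 -0.081 0 0 0 0 1;-0.0735 -0.081 0 0 0 0 1;-0.0735 -0.081 0 0 0 0 1;-0.0735 -0.081 0 0 0 0 1"

```text
t: 1.48
ee_pos: [0.3877, 0.0118, 0.2187]
tcp_rot: [[-0.923, 0.384, 0.0], [0.384, 0.923, 0.0], [-0.0, 0.0, -1.0]]
wrist_force: [0.3, 0.3, 0.5]
finger_gap: 1.001
finger_force: 0.0
```

Request:
drive_tool --rows "-0.0735 -0.081 0 0 0 0 1;-0.0735 -0.081 0 0 0 0 1;-0.0735 -0.081 0 0 0 0 1;-0.0735 -0.081 0 0 0 0 1;-0.0735 -0.081 0 0 0 0 1;-0.0735 -0.081 0 0 0 0 1;0 0 0 0 0 -0.139 1;0 0 0 0 0 -0.139 1"

```text
t: 2.15
ee_pos: [0.4539, -0.1734, 0.2181]
tcp_rot: [[-0.985, 0.172, -0.001], [0.172, 0.985, 0.0], [0.001, 0.0, -1.0]]
wrist_force: [0.4, -0.1, -0.4]
finger_gap: 1.001
finger_force: 0.0
```

Request:
drive_tool --rows "-0.0523 -0.0912 0 0 0 0 1;-0.0523 -0.0912 0 0 0 0 1;0 0 0 0 0 0 1;0 0 0 0 0 0 1"

```text
t: 2.48
ee_pos: [0.4751, -0.232, 0.2181]
tcp_rot: [[-0.984, 0.176, -0.001], [0.176, 0.984, 0.001], [0.001, 0.0, -1.0]]
wrist_force: [0.1, 0.9, -0.3]
finger_gap: 1.0
finger_force: 0.0
```

```bash
python3 - <<'E'
from h import *
o=bot.get_obs();im=bot.capture("wrist");cv2.imwrite("pics/w1.png",im[:,:,::-1])
print(o['t'],o['ee_pos'],o['qvel'].max() if hasattr(o['qvel'],'max') else 0)
for t in(150,190,215):
    c=blob(im,(100,60,460,400),t);print(t,c.min(0),c.max(0),*rect(onplane("wrist",c,.034,o)))
E
```

```text
2.4833 [ 0.47510813 -0.23201267  0.21809728] 0.03702896669344081
150 [238. 131.] [314. 250.] [ 475.3 -233.2] [133.4  81.9] -10.0
190 [239. 132.] [313. 249.] [ 475.1 -233.5] [131.1  80.4] -10.2
215 [240. 137.] [309. 249.] [ 477.5 -234.7] [126.   76.4] -10.1
```

View pics/w1.png

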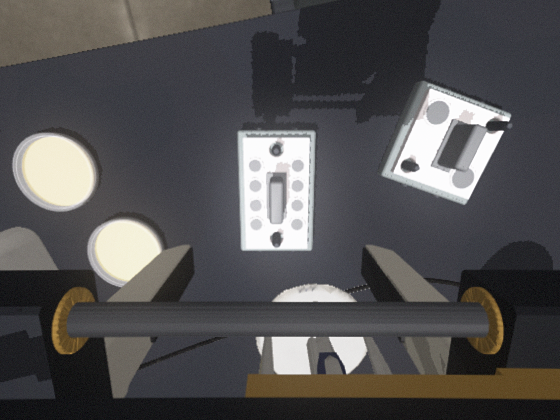

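The wrist view shows the oblong plate at about (277,190), axis aligned with the tool, and the square plate at (447,143). The pipette stand lies beyond at about (315,330). I'll check the stand's clearance and the rib axis before descending.

```bash
python3 - <<'E'
from h import *
o=bot.get_obs()
print(onplane("wrist",[(315,335),(315,285)],0,o),onplane("scene",[(408,225),(385,235)],0))
print("pins/rib top",onplane("wrist",[(277,148),(277,239)],.056,o),onplane("wrist",[(277,197)],.074,o))
im=cv2.imread("pics/w1.png");g=im.max(2)
print(g[215,262:292])
E
```

```text
[[ 0.68467433 -0.21601925  0.        ]
 [ 0.61058685 -0.20505981  0.        ]] [[ 0.67724269 -0.22542934  0.        ]
 [ 0.60852787 -0.19576359  0.        ]]
pins/rib top [[ 0.42537365 -0.22257405  0.056     ]
 [ 0.51986066 -0.23937859  0.056     ]] [[ 0.47072805 -0.23064178  0.074     ]]
[253 253 253 254 252 202 200 168 155 183 212 212 212 209 208 207 204 198
 193 169 153 170 205 201 224 255 253 253 253 253]
```

Request:
drive_tool --rows "0 0 0.06 0 0 0 1;0 0 0.06 0 0 0 1;0 0 0.06 0 0 0 1;0 0 0.06 0 0 0 1;0 0 0.06 0 0 0 1;0 0 0.06 0 0 0 1;0 0 0.06 0 0 0 1;0 0 0.06 0 0 0 1"

```text
t: 3.2
ee_pos: [0.4749, -0.2301, 0.074]
tcp_rot: [[-0.985, 0.174, -0.0], [0.174, 0.985, 0.0], [0.0, 0.0, -1.0]]
wrist_force: [0.3, 0.9, 0.3]
finger_gap: 1.0
finger_force: 0.0
```

Request:
drive_tool --rows "0 0 0.02 0 0 0 1;0 0 0.02 0 0 0 1;0 0 0.02 0 0 0 1;0 0 0.02 0 0 0 1;0 0 0.02 0 0 0 1;0 0 0 0 0 0 1"

```text
t: 3.7
ee_pos: [0.4749, -0.2311, 0.0439]
tcp_rot: [[-0.985, 0.175, -0.001], [0.175, 0.985, 0.0], [0.001, 0.0, -1.0]]
wrist_force: [0.6, -0.2, -0.3]
finger_gap: 0.998
finger_force: 0.0
```

```bash
python3 - <<'E'
from h import *
o=bot.get_obs();print(o['t'],o['ee_pos'],o['wrist_force'])
im=bot.capture("side");c=bot.capture("wrist")
a=cv2.resize(im[190:330,230:400],(486,400),interpolation=cv2.INTER_CUBIC)
b=cv2.resize(c,(310,400));cv2.imwrite("pics/s2.png",np.hstack([a,b])[:,:,::-1])
E
```

```text
3.7 [ 0.4749027  -0.23105682  0.04394053] [ 0.63319417 -0.19517826 -0.26037396]
```

View pics/s2.png

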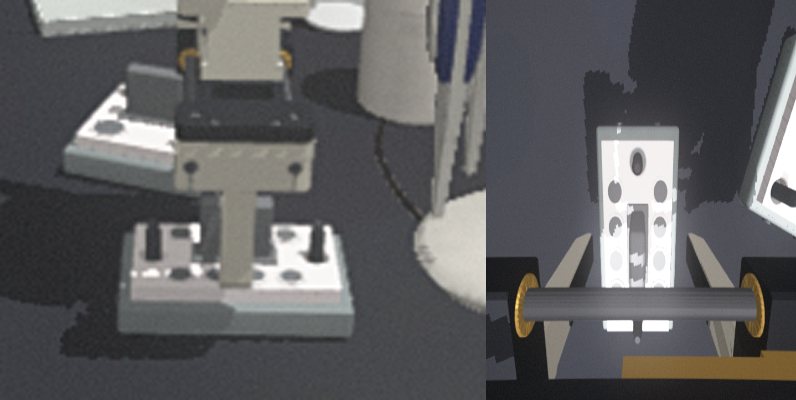

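The side crop shows the fingers straddling the rib at about (235,240), well centred along its length. In the wrist view the rib at x≈638 sits midway between the fingers. I'll lower 3 mm and grip.

Request:
drive_tool --rows "0 0 0.01 0 0 0 1;0 0 0 0 0 0 0.4;0 0 0 0 0 0 0;0 0 0 0 0 0 0;0 0 0 0 0 0 0;0 0 0 0 0 0 0;0 0 0 0 0 0 0;0 0 0 0 0 0 0" --grip_force 35

```text
t: 4.47
ee_pos: [0.4752, -0.2313, 0.0417]
tcp_rot: [[-0.985, 0.175, 0.0], [0.175, 0.985, -0.0], [-0.0, -0.0, -1.0]]
wrist_force: [-0.4, 0.1, -0.6]
finger_gap: 0.548
finger_force: 0.0
```

Request:
drive_tool --rows "0 0 0 0 0 0 0;0 0 0 0 0 0 0;0 0 0 0 0 0 0;0 0 0 0 0 0 0"

```text
t: 4.8
ee_pos: [0.4752, -0.2313, 0.0416]
tcp_rot: [[-0.985, 0.175, -0.0], [0.175, 0.985, -0.0], [0.0, -0.0, -1.0]]
wrist_force: [0.1, -0.0, -0.1]
finger_gap: 0.263
finger_force: 0.0
```

Request:
drive_tool --rows "0 0 0 0 0 0 0;0 0 0 0 0 0 0;0 0 0 0 0 0 0;0 0 0 0 0 0 0;0 0 0 0 0 0 0;0 0 0 0 0 0 0"

```text
t: 5.3
ee_pos: [0.4752, -0.2313, 0.0417]
tcp_rot: [[-0.985, 0.175, 0.0], [0.175, 0.985, -0.0], [-0.0, -0.0, -1.0]]
wrist_force: [-0.2, -1.0, 0.4]
finger_gap: 0.151
finger_force: 35.0
```

Gripped at a 14 mm gap, which matches the rib. Lifting straight up.

Request:
drive_tool --rows "0 0 -0.02 0 0 0 0;0 0 -0.02 0 0 0 0;0 0 -0.02 0 0 0 0;0 0 -0.02 0 0 0 0;0 0 -0.02 0 0 0 0;0 0 -0.02 0 0 0 0;0 0 -0.02 0 0 0 0;0 0 -0.02 0 0 0 0"

```text
t: 5.97
ee_pos: [0.4752, -0.2313, 0.0903]
tcp_rot: [[-0.985, 0.175, 0.0], [0.175, 0.985, -0.0], [-0.0, -0.0, -1.0]]
wrist_force: [-0.5, 0.2, -1.6]
finger_gap: 0.145
finger_force: 35.0
```

Request:
drive_tool --rows "0 0 -0.04 0 0 0 0;0 0 -0.04 0 0 0 0;0 0 -0.04 0 0 0 0;0 0 -0.04 0 0 0 0;0 0 -0.04 0 0 0 0;0 0 -0.04 0 0 0 0;0 0 -0.04 0 0 0 0;0 0 0 0 0 0 0"

```text
t: 6.63
ee_pos: [0.476, -0.2318, 0.176]
tcp_rot: [[-0.985, 0.175, 0.003], [0.175, 0.985, -0.002], [-0.003, -0.001, -1.0]]
wrist_force: [0.2, 0.2, -1.9]
finger_gap: 0.146
finger_force: 35.0
```

```bash
python3 - <<'E'
from h import *
o=bot.get_obs();print(o['t'],o['ee_pos'],o['wrist_force'])
im=bot.capture("side");c=bot.capture("wrist")
a=cv2.resize(im[150:330,230:400],(378,400),interpolation=cv2.INTER_CUBIC)
b=cv2.resize(c,(420,400));cv2.imwrite("pics/s3.png",np.hstack([a,b])[:,:,::-1])
E
```

```text
6.6333 [ 0.47603966 -0.23176127  0.17597847] [ 0.19218747  0.23952303 -1.8963727 ]
```

View pics/s3.png

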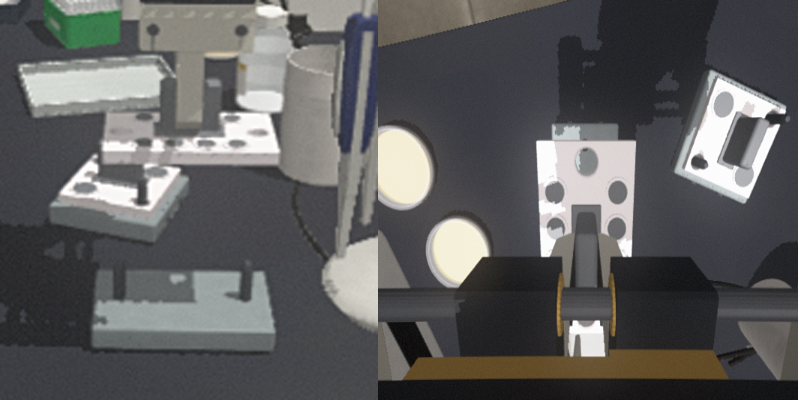

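The plate is held level and clear of the pins in the side crop at (190,135), with the base empty below at (185,305) and the square plate still seated. Carrying it over to the tray.

Request:
drive_tool --rows "0.0074 0.0415 0 0 0 0 0;0.0148 0.083 0 0 0 0 0;0.0148 0.083 0 0 0 0 0;0.0148 0.083 0 0 0 0 0;0.0148 0.083 0 0 0 0 0;0.0148 0.083 0 0 0 0 0;0.0148 0.083 0 0 0 0 0;0.0148 0.083 0 0 0 0 0"

```text
t: 7.4
ee_pos: [0.4741, -0.0396, 0.1728]
tcp_rot: [[-0.985, 0.175, -0.001], [0.175, 0.985, 0.0], [0.002, 0.0, -1.0]]
wrist_force: [0.0, 0.1, -1.3]
finger_gap: 0.152
finger_force: 35.0
```

Request:
drive_tool --rows "0.0148 0.083 0 0 0 0 0;0.0148 0.083 0 0 0 0 0;0.0148 0.083 0 0 0 0 0;0.0148 0.083 0 0 0 0 0;0.0148 0.083 0 0 0 0 0;0.0148 0.083 0 0 0 0 0;0.0148 0.083 0 0 0 0 0;0.0148 0.083 0 0 0 0 0"

```text
t: 8.07
ee_pos: [0.4736, 0.1625, 0.1728]
tcp_rot: [[-0.985, 0.174, -0.002], [0.174, 0.985, -0.0], [0.001, -0.001, -1.0]]
wrist_force: [0.9, 0.3, -1.1]
finger_gap: 0.152
finger_force: 35.0
```

Request:
drive_tool --rows "0.0148 0.083 0 0 0 0 0;0.0148 0.083 0 0 0 0 0;0.0148 0.083 0 0 0 0 0;0.0074 0.0415 0 0 0 0 0;0 0 0 0 0 -0.1 0;0 0 0 0 0 -0.11 0;0 0 0 0 0 -0.1 0;0 0 0 0 0 0 0"

```text
t: 8.73
ee_pos: [0.474, 0.2492, 0.1729]
tcp_rot: [[-0.997, -0.072, -0.001], [-0.072, 0.997, -0.001], [0.001, -0.001, -1.0]]
wrist_force: [0.8, -0.0, -2.1]
finger_gap: 0.147
finger_force: 35.0
```

```bash
python3 - <<'E'
from h import *
o=bot.get_obs();print(o['t'],o['ee_pos'],o['wrist_force'],o['finger_gap']);print(np.round(o['tcp_rot'],4))
im=bot.capture("side");c=bot.capture("wrist")
a=cv2.resize(im[80:230,200:350],(400,400),interpolation=cv2.INTER_CUBIC)
b=cv2.resize(c,(400,300));b=np.vstack([b,0*b[:100]]);cv2.imwrite("pics/s4.png",np.hstack([a,b])[:,:,::-1])
E
```

```text
8.7333 [0.47400463 0.24920525 0.17293705] [ 0.82409214 -0.02953316 -2.0653733 ] 0.1471855244569587
[[-9.974e-01 -7.170e-02 -1.300e-03]
 [-7.170e-02  9.974e-01 -6.000e-04]
 [ 1.300e-03 -5.000e-04 -1.000e+00]]
```

View pics/s4.png

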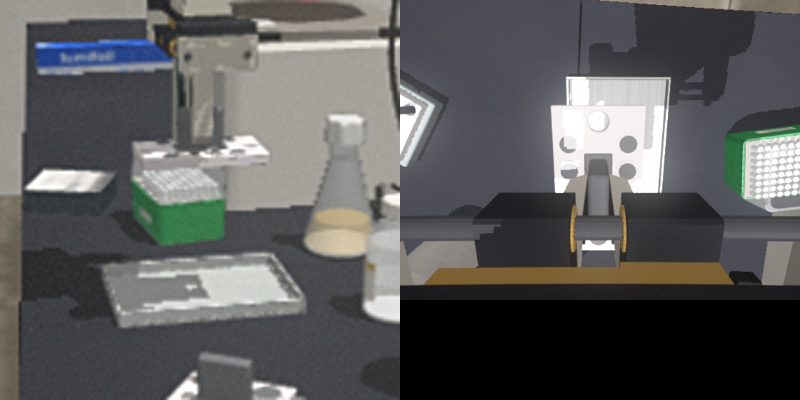

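The plate is level above the tray, about 25 mm short in +y: in the wrist view the tray's rim runs from x≈567 to 670 and the plate is at 598. I'll shift and then descend.

Request:
drive_tool --rows "-0.007 0.042 0 0 0 0 0;-0.007 0.042 0 0 0 0 0;0 0 0.05 0 0 0 0;0 0 0.06 0 0 0 0;0 0 0.06 0 0 0 0;0 0 0.06 0 0 0 0;0 0 0.06 0 0 0 0;0 0 0.06 0 0 0 0"

```text
t: 9.5
ee_pos: [0.4772, 0.2759, 0.0677]
tcp_rot: [[-0.998, -0.067, 0.0], [-0.067, 0.998, 0.0], [-0.0, 0.0, -1.0]]
wrist_force: [-1.0, 0.3, -1.2]
finger_gap: 0.146
finger_force: 35.0
```

Request:
drive_tool --rows "0 0 0.04 0 0 0 0;0 0 0.03 0 0 0 0;0 0 0.02 0 0 0 0;0 0 0.02 0 0 0 0;0 0 0 0 0 0 0;0 0 0 0 0 0 0"

```text
t: 10.0
ee_pos: [0.4774, 0.2749, 0.0359]
tcp_rot: [[-0.998, -0.068, 0.0], [-0.068, 0.998, 0.0], [-0.0, 0.0, -1.0]]
wrist_force: [0.7, 0.0, -1.9]
finger_gap: 0.151
finger_force: 35.0
```

Request:
drive_tool --rows "0 0 0.015 0 0 0 0;0 0 0.015 0 0 0 0;0 0 0.008 0 0 0 0;0 0 0.004 0 0 0 0;0 0 0.003 0 0 0 0;0 0 0 0 0 0 0;0 0 0 0 0 0 0"

```text
t: 10.58
ee_pos: [0.4773, 0.2747, 0.0222]
tcp_rot: [[-0.998, -0.068, 0.0], [-0.068, 0.998, 0.0], [-0.0, 0.0, -1.0]]
wrist_force: [0.5, 0.9, -1.7]
finger_gap: 0.146
finger_force: 35.0
```

Request:
drive_tool --rows "0 0 0.002 0 0 0 0;0 0 0.002 0 0 0 0;0 0 0.001 0 0 0 0;0 0 0 0 0 0 0;0 0 0 0 0 0 0"

```text
t: 11.0
ee_pos: [0.4772, 0.2747, 0.0207]
tcp_rot: [[-0.998, -0.068, 0.0], [-0.068, 0.998, 0.0], [-0.0, 0.0, -1.0]]
wrist_force: [-0.6, 0.7, -1.8]
finger_gap: 0.15
finger_force: 35.0
```

Not in contact yet, so I'll creep further down.

Request:
drive_tool --rows "0 0 0.0015 0 0 0 0;0 0 0.0015 0 0 0 0;0 0 0 0 0 0 0;0 0 0 0 0 0 0"

```text
t: 11.33
ee_pos: [0.4772, 0.2747, 0.0206]
tcp_rot: [[-0.998, -0.068, 0.0], [-0.068, 0.998, -0.0], [-0.0, -0.0, -1.0]]
wrist_force: [-4.3, -1.6, 11.8]
finger_gap: 0.148
finger_force: 35.0
```

The plate is on the tray floor. I'll relax the force and release.

Request:
drive_tool --rows "0 0 -0.002 0 0 0 0;0 0 0 0 0 0 0;0 0 0 0 0 0 0.2;0 0 0 0 0 0 0.25;0 0 0 0 0 0 0.35;0 0 0 0 0 0 0.45;0 0 0 0 0 0 0.45;0 0 0 0 0 0 0.45"

```text
t: 12.0
ee_pos: [0.4772, 0.2747, 0.0203]
tcp_rot: [[-0.998, -0.068, -0.0], [-0.068, 0.998, -0.0], [0.0, -0.0, -1.0]]
wrist_force: [-0.0, 0.7, -0.1]
finger_gap: 0.442
finger_force: 0.0
```

Request:
drive_tool --rows "0 0 0 0 0 0 0.45;0 0 0 0 0 0 0.45;0 0 0 0 0 0 0.45;0 0 0 0 0 0 0.45"

```text
t: 12.33
ee_pos: [0.4772, 0.2747, 0.0204]
tcp_rot: [[-0.998, -0.068, 0.0], [-0.068, 0.998, 0.0], [-0.0, 0.0, -1.0]]
wrist_force: [0.3, 0.3, -0.1]
finger_gap: 0.451
finger_force: 0.0
```

Request:
drive_tool --rows "0 0 -0.02 0 0 0 0.45;0 0 -0.04 0 0 0 0.45;0 0 -0.07 0 0 0 0.45;0 0 -0.08 0 0 0 0.45;0 0 -0.08 0 0 0 0.45;0 0 -0.08 0 0 0 0.45;0 0 -0.08 0 0 0 0.45;0 0 -0.08 0 0 0 0.45"

```text
t: 13.0
ee_pos: [0.4771, 0.2747, 0.1818]
tcp_rot: [[-0.998, -0.068, 0.001], [-0.068, 0.998, 0.0], [-0.001, 0.0, -1.0]]
wrist_force: [0.9, 0.5, 0.3]
finger_gap: 0.449
finger_force: 0.0
```

```bash
python3 - <<'E'
from h import *
o=bot.get_obs();print(o['t'],o['ee_pos'])
im=bot.capture("side");c=bot.capture("scene")
a=cv2.resize(im[130:320,210:370],(337,400));b=cv2.resize(c[130:310,160:420],(460,318));b=np.vstack([b,0*b[:82]]);cv2.imwrite("pics/s5.png",np.hstack([a,b])[:,:,::-1])
E
```

```text
13.0 [0.47706442 0.27466044 0.18182204]
```

View pics/s5.png

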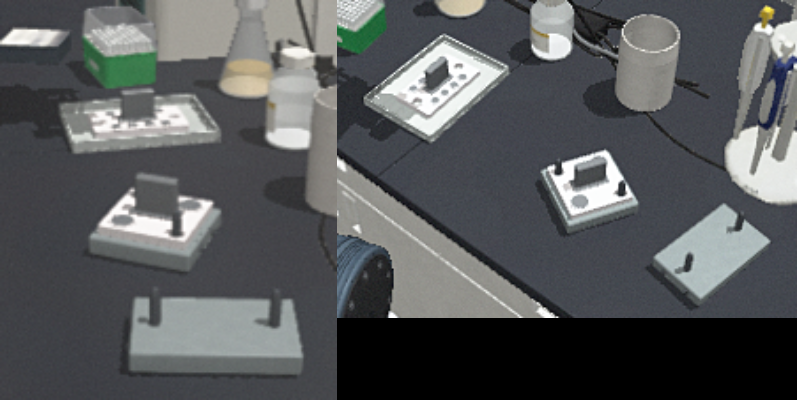

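The oblong plate lies flat and centred in the tray (side crop (140,115), scene crop (437,85)). The square plate is still on its pins and the oblong base is empty.

```bash
python3 -c "
from bench import bot
print(bot.hand_in())"
```

```text
the job is handed in; nothing more can be done
None
```

The oblong plate was lifted straight up off its pins and set down flat in the steel tray, the square plate was left on its pins, and the job was handed in at about 13 s; no verdict came back.

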